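Change over the lens trays

TASK

Change over the two lens trays using a fingertip only: first push the open, empty tray with the yellow lip fully home into its dock, then hook a fingertip behind the blue lip and draw that tray out to its stop, so that the black lens tube stands clear of the roof. Pinch or lift nothing, do not touch the lens tube with the fingers (the tube must stay standing in its tray), and leave the things standing around undisturbed. Finish with the yellow-lipped tray still home and the blue-lipped one still out.

Things in the scene. Friction and masses are not known exactly. Their poses are not given: they have to be found in the camera images.
- yellow_tray (a joint): how far the yellow-lipped tray is drawn out of its dock, m: 0 fully home, 0.09 at the outer stop. Starts 0.05 to 0.085 (open). It slides level with light friction (about 1.5 N plus 6 N per m/s), no spring and no latch, and stays where it is left.
- yellow_lip (a point): middle of the top edge, on the back face, of the yellow upturned lip at the tray's front end, 36 mm above the table; moves with the tray. x points level into the dock (push home along +x, draw out along -x), y along the lip, z up. The lip is an upright wall 74 mm long (y), 8 mm thick (from here to x = -8 mm), 26 mm tall, on the tray floor, whose top is at z = 0.010
- yellow_well (a point): centre of the shallow well in the yellow-lipped tray (empty), on the tray floor (z = 0.010), 81 mm behind yellow_lip; 47 mm along x, 68 mm along y, rim 4 mm tall. Between lip and well is an empty bay, open above, 68 mm wide between 6 mm side rims; with the tray home it is 55 mm long, from the lip's back face to the dock's front
- yellow_dock: the dock of the yellow-lipped tray, screwed to the table: low metal housing with a clear roof, 100 mm deep (x) by 112 mm wide (y, at the foot; 92 mm above) by 50 mm tall, origin at the centre of its underside; its open front lies 50 mm from the origin towards -x, where the tray comes out
- blue_tray (a joint): how far the blue-lipped tray is drawn out of its dock, m: 0 fully home, 0.09 at the outer stop. Starts 0 to 0.008 (closed). It slides level with light friction (about 1.5 N plus 6 N per m/s), no spring and no latch, and stays where it is left.
- blue_lip (a point): middle of the top edge, on the back face, of the blue upturned lip at the tray's front end, 36 mm above the table; moves with the tray. x points level into the dock (push home along +x, draw out along -x), y along the lip, z up. The lip is an upright wall 74 mm long (y), 8 mm thick (from here to x = -8 mm), 26 mm tall, on the tray floor, whose top is at z = 0.010
- blue_well (a point): centre of the shallow well in the blue-lipped tray (the lens tube stands in it), on the tray floor (z = 0.010), 81 mm behind blue_lip; 47 mm along x, 68 mm along y, rim 4 mm tall. Between lip and well is an empty bay, open above, 68 mm wide between 6 mm side rims; with the tray home it is 55 mm long, from the lip's back face to the dock's front
- blue_dock: the dock of the blue-lipped tray, screwed to the table: low metal housing with a clear roof, 100 mm deep (x) by 112 mm wide (y, at the foot; 92 mm above) by 50 mm tall, origin at the centre of its underside; its open front lies 50 mm from the origin towards -x, where the tray comes out
- lens_tube: black lens tube, 31 mm across, 28 mm tall, standing loose in the well of the blue-lipped tray (under the clear roof at the start); origin at the centre of its underside, z up
- battery: bystander: upright rectangular battery, black and yellow, 17x26x49 mm, loose on the table; origin at the centre of its underside, z up
- vial: bystander: standing glass vial with pale yellow content and black cap (the one nearest the microscope), 25 mm across, 53 mm tall, loose on the table; origin at the centre of its underside, z up
- post: bystander: standing bare metal optical post, 13 mm across, 50 mm tall, loose on the table; origin at the centre of its underside, z up
- tin: bystander: round flat metal screw tin, 62 mm across, 24 mm tall, loose on the table; origin at the centre of its underside, z up

How it is judged:
By the outcome, as a careful person would: the job done as asked, in the order asked, and still so for the second after the job is handed in, with the robot touching nothing.
It also fails if it takes over 45 s, if anything falls off the work surface, if the arm or the gripper's body presses on something with over 40 N, if the wrist force passes 120 N, or if a joint passes its speed limit or range.

ROBOT

A 6-joint arm with a two-finger parallel gripper is mounted at the origin on a cart in front of the work surface, level with it; the furniture and walls round the work are solid. World frame = base frame: x ahead of the robot, y to its left, z up, the work surface at z = 0. Lengths are in mm, angles in rad, forces in N, time in s.
With the tool pointing down it reaches from about 350 to 975 mm from the base axis. Payload 7.1 kg.
Tool frame: the origin (TCP) lies between the finger pads; the fingertips stand 19 mm ahead of it and the grasp point (between the pads) is the TCP (ctrl.tcp_to_tips is the distance from the TCP to the fingertips, in mm); z points along the fingers, y is the line along which they close (so a half turn about z gives the same grasp; the last joint's range is limited). The gripper opens to 88 mm and grips with 3 to 60 N. Pads are 20 mm wide; open, the fingers measure 115 mm over their backs; the gripper's body (75 mm by 178 mm) begins 61 mm behind the grasp point.
Start: joints at [-1.305, 0.423, 1.63, -0, 1.089, -0.019], TCP at [175.622, -599.802, 241.675] pointing down, gripper open.
Joint ranges: [-3, 3], [-0.9, 2.11], [0.09, 2.58], [-1.31, 4.45], [0.11, 2.69], [-2.54, 2.54]. Speed limits (rad/s): [2.39, 2.39, 3.01, 3.14, 3.14, 3.14].

INTERFACE

Orientations are given as a rotation vector (axis times angle).
In Python, from workcell import status, optics, ctrl gives the robot as it stands. The module is installed in compiled form; this text tells all that it offers.
- The arm moves only by the shell command python3 -m inch 'ROWS'. ROWS is JSON, a list that holds one entry, the list of rows, each a list of 7 numbers: the shift along the tool's x, y, z in mm, then the turn, a rotation vector about the tool's x, y, z in rad, then the opening in per cent of the stroke, from 0 (shut) to 100 (fully open). A call has 1 to 20 rows; each row is the pose to reach, as a shift and turn from the pose commanded when the call began, along the tool's axes at that moment; what a row does not reach only later rows make up. A row lasts 1/10 s, in which the tool goes at most 50 mm and 8.59 degrees, less where a joint would pass 70% of its speed; a pose out of reach is approached as far as the arm can. A call with a gripper value outside its range is refused whole. The fingers move at their own pace and stop on an object; the grip force is fixed at half the most. Time passes only in rows, so rows that repeat a pose let the fingers close. It gives the time, the measured TCP pose, the force, the opening and the grip force at its end, in the units of the state.
- status.get_obs(): the state, without advancing time (a new reading comes with each control period).
- optics.get_image(name): name is "scene" or "side" or "wrist"; returns a dict with "frame" (384x512x3 uint8, red, green, blue), "fx", "fy", "cx", "cy" (pixels), "rvec" (rotation vector, rad) and "tvec" (3), from world to camera coordinates, as OpenCV has them; the wrist camera has in their place "hand_eye" (4x4, takes a point from camera to tool coordinates, whose origin is the TCP and whose axes are the flange's). Camera axes: x right, y down, z forward; pixel columns grow to the right and rows downward; lengths in mm; the calibration is good to about 2 mm. A picture is of the moment at which its call begins: read the wrist's pose just before it. There is no depth.
- ctrl.close_job(): hands the job in; it is judged then, once.
The state is a dict: "t": time; "qpos": joint angles; "qvel": joint speeds; "joint_torque": joint torques, N m; "ee_pos": TCP position; "orientation": TCP orientation; "ft_force": force on the tool from outside, world axes, zero at the start; "moment": the same for the moment, N m; "width": finger opening in mm; "grasp_force": force on a finger pad.
Only numpy, scipy, OpenCV 4.12 (cv2) and the standard library are available. Lean on these libraries where they do the work, as an engineer would, in place of code of your own. Each camera call takes 0.05 s, during which the arm holds its last target. There are 200 camera calls.

## Working session

There is one attempt and no reset: what is moved stays moved. The work goes in short steps, Python scripts to look and compute and a shell command to move; the robot and the scene stay as the last step left them, time stands still between calls to the robot, and variables do not carry over. Pictures are saved under pics/ and viewed, at most 10 in all, crops included, and the job is handed in when it is done.

```bash
mkdir -p pics; python3 - <<'E'
from workcell import status, optics, ctrl
import cv2,numpy as np
o=status.get_obs();print(o)
for n in("scene","side"):
    d=optics.get_image(n);cv2.imwrite(f"pics/{n}0.png",d["frame"][:,:,::-1]);np.savez(f"{n}0.npz",**d)
    R=cv2.Rodrigues(np.array(d["rvec"]))[0];print(n,d["fx"],-R.T@np.array(d["tvec"]).ravel(),R[2])
print(ctrl.tcp_to_tips)
E
```

```text
{'t': 0.0, 'qpos': array([-1.30502784e+00,  4.23829302e-01,  1.63068007e+00, -2.57866038e-05,
        1.08860552e+00, -1.90158199e-02]), 'qvel': array([ 0.00019241,  0.00058413, -0.00020541, -0.00124042,  0.00059657,
       -0.00083027]), 'joint_torque': array([-1.72097214e-03, -5.44632339e+01, -2.73670417e+01,  6.42677676e-02,
        2.28892994e-02, -1.35688483e-04]), 'ee_pos': array([ 175.46481043, -599.31671101,  240.91278426]), 'orientation': array([-3.10830242e+00, -4.45632636e-01,  3.29703228e-04]), 'ft_force': array([-0.04105929, -0.13425113, -0.90646125]), 'moment': array([0.04755019, 0.02659858, 0.01482248]), 'grasp_force': 0.0, 'width': 87.97315014813083}
scene 365.2790563255568 [-123.43795249  478.11172141  473.75058451] [ 0.7145261  -0.55234742 -0.42937719]
side 467.27433079538895 [  264.11793167 -1182.35243847  1111.44160802] [ 0.20440187  0.71104908 -0.67277714]
19.0
```

View pics/scene0.png

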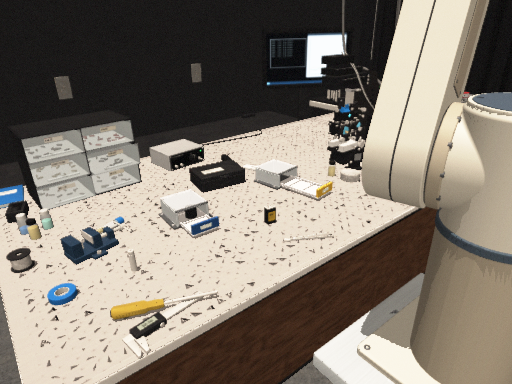

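View pics/side0.png

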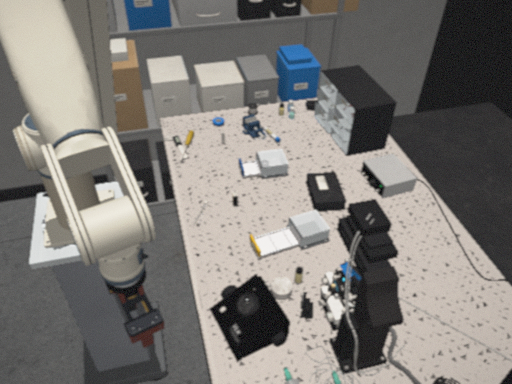

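The scene view shows the blue lip at about (203,225), the yellow lip at (325,188) and the battery at (270,215). In the side view the blue lip is at (243,168), the yellow lip at (255,244), the battery at (235,201), the vial at (298,275) and the tin at (283,288).

```bash
cat > h.py <<'E'
import cv2,numpy as np
class Cam:
    def __init__(s,d):
        s.R=cv2.Rodrigues(np.array(d["rvec"],float))[0];s.t=np.array(d["tvec"],float).ravel()
        s.K=np.array([[d["fx"],0,d["cx"]],[0,d["fy"],d["cy"]],[0,0,1]],float);s.im=np.array(d["frame"])
    def plane(s,uv,z):
        uv=np.atleast_2d(np.array(uv,float));r=np.c_[uv,np.ones(len(uv))]@np.linalg.inv(s.K).T@s.R
        c=-s.R.T@s.t;return c+r*((z-c[2])/r[:,2])[:,None]
    def proj(s,P): return cv2.projectPoints(np.atleast_2d(np.array(P,float)),cv2.Rodrigues(s.R)[0],s.t,s.K,None)[0][:,0]
def load(n): return Cam(np.load(n,allow_pickle=True))
E
python3 - <<'E'
from h import *
for n,box in(("scene0",{"b":(180,205,230,245),"y":(305,170,345,205)}),("side0",{"b":(230,150,262,185),"y":(242,225,272,262)})):
    c=load(n+".npz");hsv=cv2.cvtColor(c.im,cv2.COLOR_RGB2HSV)
    for k,(x0,y0,x1,y1) in box.items():
        m=cv2.inRange(hsv,(100,110,50),(125,255,255)) if k=="b" else cv2.inRange(hsv,(15,120,100),(35,255,255))
        mm=np.zeros_like(m);mm[y0:y1,x0:x1]=m[y0:y1,x0:x1]
        ct=max(cv2.findContours(mm,0,2)[0],key=cv2.contourArea)
        ap=cv2.approxPolyDP(ct,1.5,True)[:,0]
        print(n,k,cv2.contourArea(ct));print(np.c_[ap,c.plane(ap,36)[:,:2],c.plane(ap,10)[:,:2]].round(0).tolist())
s=load("scene0.npz").im;d=load("side0.npz").im
R=lambda im,x,y,w,h,f:cv2.resize(im[y:y+h,x:x+w],None,fx=f,fy=f,interpolation=cv2.INTER_CUBIC)
M=np.vstack([np.hstack([R(s,150,180,80,60,5),R(s,250,150,80,60,5)]),np.hstack([R(d,225,140,80,60,5),R(d,240,200,80,60,5)])])
cv2.imwrite("pics/m1.png",M[:,:,::-1])
E
```

```text
scene0 b 222.5
[[217.0, 217.0, 560.0, 69.0, 601.0, 44.0], [192.0, 225.0, 566.0, 136.0, 607.0, 115.0], [192.0, 233.0, 534.0, 154.0, 573.0, 135.0], [218.0, 225.0, 526.0, 88.0, 564.0, 65.0]]
scene0 y 121.5
[[332.0, 183.0, 514.0, -303.0, 552.0, -350.0], [329.0, 182.0, 525.0, -302.0, 563.0, -349.0], [318.0, 188.0, 516.0, -246.0, 554.0, -289.0], [316.0, 196.0, 484.0, -203.0, 520.0, -244.0], [318.0, 197.0, 476.0, -203.0, 512.0, -243.0], [330.0, 190.0, 485.0, -262.0, 521.0, -306.0]]
side0 b 0.0
[[242.0, 169.0, 560.0, 74.0, 567.0, 105.0]]
side0 y 36.0
[[250.0, 235.0, 510.0, -241.0, 516.0, -218.0], [251.0, 241.0, 507.0, -265.0, 513.0, -243.0], [254.0, 243.0, 514.0, -275.0, 520.0, -253.0], [259.0, 255.0, 516.0, -324.0, 522.0, -304.0], [259.0, 250.0, 521.0, -306.0, 527.0, -285.0]]
```

View pics/m1.png

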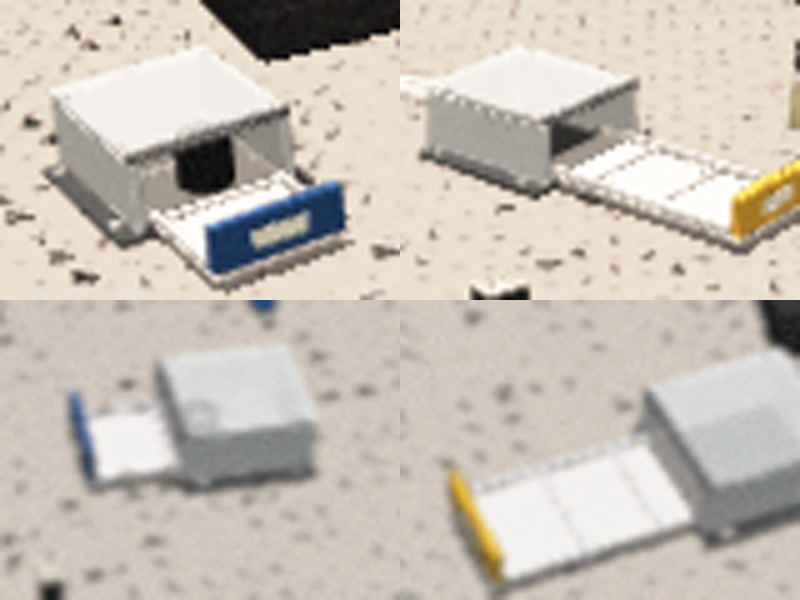

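```bash
cat >> h.py <<'E'
def rows(target, yaw=0.0):
    """shift/turn in tool frame to reach target (tool down, tool x along world yaw dir)"""
    from workcell import status
    o=status.get_obs();R=cv2.Rodrigues(o["orientation"])[0]
    c,s=np.cos(yaw),np.sin(yaw)
    T=np.array([[c,s,0],[s,-c,0],[0,0,-1.]])
    print("t",o["t"],"pos",o["ee_pos"].round(1),"F",o["ft_force"].round(1),"w",round(o["width"],1))
    print("shift",(R.T@(np.array(target)-o["ee_pos"])).round(1),"turn",cv2.Rodrigues(R.T@T)[0].ravel().round(3))
E
python3 - <<'E'
from h import *
from workcell import optics,status
R=cv2.Rodrigues(status.get_obs()["orientation"])[0];print(R.round(3))
d=optics.get_image("wrist");print(np.array(d["hand_eye"]).round(3),d["fx"],d["cx"],d["cy"])
rows([470,-90,420],0)
c=load("scene0.npz");
for n,uv in dict(bL=(191,224.6),bR=(218.4,216.6)).items(): print(n,c.plane(uv,36).round())
c=load("side0.npz")
for n,uv,z in(("yL",(251,234.6),36),("yR",(260,250.6),36),("bat",(235,206),0),("vial",(297,283),0),("tin",(283,290),10),("post",(223,144),0)): print(n,c.plane(uv,z).round())
E
```

```text
[[ 0.96   0.281 -0.   ]
 [ 0.281 -0.96   0.001]
 [ 0.    -0.001 -1.   ]]
[[-0.00000e+00 -9.61000e-01 -2.76000e-01  7.58890e+01]
 [ 1.00000e+00 -0.00000e+00  1.00000e-03 -2.76000e-01]
 [-1.00000e-03 -2.76000e-01  9.61000e-01 -1.42777e+02]
 [ 0.00000e+00  0.00000e+00  0.00000e+00  1.00000e+00]] 283.3582815299936 258.25530096391947 190.3999713446471
t 0.15 pos [ 175.5 -599.4  241.1] F [-0.1  0.4 -0.4] w 88.1
shift [ 425.7 -406.4 -178.4] turn [-0.001  0.     0.285]
bL [[569. 137.  36.]]
bR [[560.  65.  36.]]
yL [[ 513. -240.   36.]]
yR [[ 523. -309.   36.]]
bat [[501. -69.   0.]]
vial [[ 604. -424.    0.]]
tin [[ 555. -444.   10.]]
post [[533. 284.   0.]]
```

```bash
python3 -m inch '[[[0,0,-60,0,0,0,0],[0,0,-60,0,0,0,0],[440,-395,-60,0,0,0.285,0],[440,-395,-60,0,0,0.285,0],[440,-395,-60,0,0,0.285,0],[440,-395,-60,0,0,0.285,0],[440,-395,-60,0,0,0.285,0],[440,-395,-60,0,0,0.285,0],[440,-395,-60,0,0,0.285,0],[440,-395,-60,0,0,0.285,0],[440,-395,-60,0,0,0.285,0],[440,-395,-60,0,0,0.285,0],[440,-395,-60,0,0,0.285,0],[440,-395,-60,0,0,0.285,0],[440,-395,-60,0,0,0.285,0],[440,-395,-60,0,0,0.285,0],[440,-395,-60,0,0,0.285,0],[440,-395,-60,0,0,0.285,0]]]'
cat >> h.py <<'E'
def wrist(name):
    from workcell import status,optics
    o=status.get_obs();d=optics.get_image("wrist")
    T=np.eye(4);T[:3,:3]=cv2.Rodrigues(o["orientation"])[0];T[:3,3]=o["ee_pos"]
    W=np.linalg.inv(T@np.array(d["hand_eye"]))
    d["rvec"]=cv2.Rodrigues(W[:3,:3])[0];d["tvec"]=W[:3,3]
    np.savez(name+".npz",**d);cv2.imwrite(f"pics/{name}.png",d["frame"][:,:,::-1]);return Cam(d)
E
python3 -c "
from h import *
wrist('w1');rows([500,-80,300])"
```

```text
t: 1.95
ee_pos: [486.3, -98.1, 301.6]
orientation: [3.141, -0.003, -0.0]
ft_force: [0.5, -0.2, -0.9]
width: 0.6
grasp_force: 0.0
t 2.0 pos [486.4 -98.2 301.7] F [-0.7 -0.2  0.1] w 0.6
shift [ 13.6 -18.2   1.7] turn [ 0.     0.    -0.002]
```

View pics/w1.png

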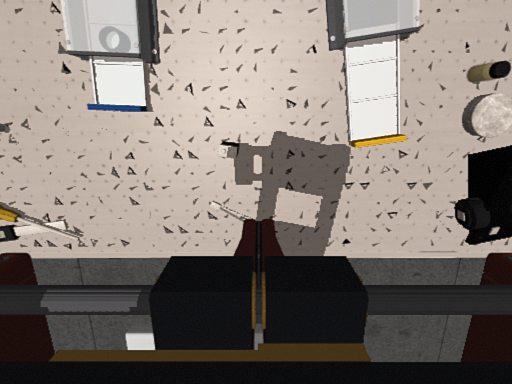

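The wrist view shows the blue lip at columns 88–146, row 107, and the yellow lip at 352–407, row 141. Both bays are open, and the battery is at (228,150), well away from them.

```bash
cat >> h.py <<'E'
def lips(c,z=36):
    hsv=cv2.cvtColor(c.im,cv2.COLOR_RGB2HSV)
    for k,lo,hi in(("b",(100,110,40),(125,255,255)),("y",(15,120,100),(35,255,255))):
        m=cv2.inRange(hsv,lo,hi);m[200:]=0
        cs=cv2.findContours(m,0,1)[0]
        if not cs: continue
        ct=max(cs,key=cv2.contourArea)
        if cv2.contourArea(ct)<40: continue
        m2=np.zeros_like(m);cv2.drawContours(m2,[ct],-1,255,-1)
        xs=np.unique(np.where(m2)[1]);top=np.array([[x,np.where(m2[:,x])[0].min()-.5] for x in xs])
        P=c.plane(top,z)[:,:2];I=P[3:-3]
        p=np.polyfit(I[:,1],I[:,0],1)       # x = p0*y+p1
        a=np.arctan(-p[0]);ym=P[[0,-1],1].mean()
        print(k,"back edge mid",np.round([np.polyval(p,ym),ym],1),"yaw",round(a,3),"len",np.round(np.linalg.norm(P[0]-P[-1]),1),"resid",np.abs(np.polyval(p,I[:,1])-I[:,0]).max().round(1))
E
python3 - <<'E'
from h import *
c=load("w1.npz");lips(c)
print(c.plane([(230,157)],0).round())
for uv in [(343,40),(398,36)]: print("ydock front",c.plane(uv,10).round())
for uv in [(77,57),(157,62)]: print("bdock front",c.plane(uv,0).round())
E
```

```text
b back edge mid [568.3 101.5] yaw -0.048 len 72.7 resid 0.7
y back edge mid [ 522.5 -271.4] yaw 0.147 len 73.6 resid 1.8
[[489. -53.   0.]]
ydock front [[ 654. -216.   10.]]
ydock front [[ 659. -291.   10.]]
bdock front [[634. 162.   0.]]
bdock front [[628.  48.   0.]]
```

```bash
python3 -c "
from h import *
rows([480,-278,110],0.147);rows([480,-278,35],0.147)"
```

```text
t 2.0 pos [486.4 -98.2 301.7] F [-0.7 -0.2  0.1] w 0.6
shift [ -6.  179.8 191.7] turn [ 0.     0.    -0.149]
t 2.0 pos [486.4 -98.2 301.7] F [-0.7 -0.2  0.1] w 0.6
shift [ -6.  179.8 266.7] turn [ 0.     0.    -0.149]
```

```bash
python3 -m inch '[[[-6,180,60,0,0,-0.149,0],[-6,180,60,0,0,-0.149,0],[-6,180,60,0,0,-0.149,0],[-6,180,60,0,0,-0.149,0],[-6,180,60,0,0,-0.149,0],[-6,180,190,0,0,-0.149,0],[-6,180,190,0,0,-0.149,0],[-6,180,190,0,0,-0.149,0],[-6,180,266,0,0,-0.149,0],[-6,180,266,0,0,-0.149,0],[-6,180,266,0,0,-0.149,0],[-6,180,266,0,0,-0.149,0],[-6,180,266,0,0,-0.149,0]]]'
python3 -c "
from h import *
c=wrist('w2');lips(c);rows([480,-278,35],0.147)"
```

```text
t: 3.3
ee_pos: [482.0, -277.9, 37.6]
orientation: [3.131, 0.233, 0.004]
ft_force: [0.4, -0.7, 0.2]
width: 0.1
grasp_force: 0.0
y back edge mid [ 521.6 -272.2] yaw 0.136 len 72.5 resid 1.0
t 3.35 pos [ 482.1 -277.9   37.7] F [-0.2  0.1  0.4] w 0.2
shift [-2.1 -0.2  2.7] turn [ 0.002 -0.003  0.002]
```

View pics/w2.png

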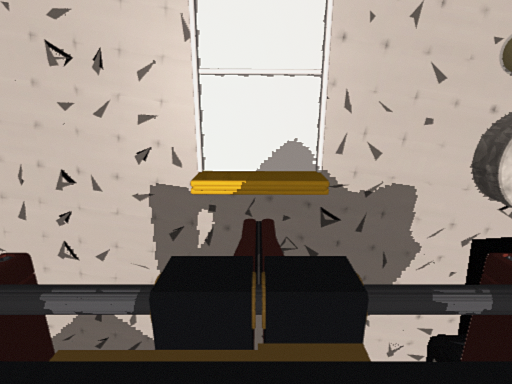

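The fingertip is centred in front of the yellow lip, which is at rows 172–193, columns 190–328. The push path is clear.

```bash
python3 -m inch '[[[10,0,0,0,0,0,0],[16,0,0,0,0,0,0],[20,0,0,0,0,0,0],[24,0,0,0,0,0,0],[29,0,0,0,0,0,0],[35,0,0,0,0,0,0],[41,0,0,0,0,0,0],[47,0,0,0,0,0,0],[53,0,0,0,0,0,0],[59,0,0,0,0,0,0],[65,0,0,0,0,0,0],[71,0,0,0,0,0,0],[77,0,0,0,0,0,0],[81,0,0,0,0,0,0],[84,0,0,0,0,0,0],[86,0,0,0,0,0,0],[86,0,0,0,0,0,0]]]'
python3 -c "
from h import *
c=wrist('w3');lips(c);rows([480,-278,35],0.147)"
```

```text
t: 5.05
ee_pos: [566.3, -264.3, 35.7]
orientation: [3.133, 0.234, 0.001]
ft_force: [-0.3, -0.7, -0.6]
width: 0.3
grasp_force: 0.0
t 5.1 pos [ 566.3 -264.3   35.8] F [ 0.6 -0.1  0.4] w 0.6
shift [-87.4   0.7   0.7] turn [ 0.    -0.001  0.002]
```

```bash
python3 -m inch '[[[3,0,0,0,0,0,0],[6,0,0,0,0,0,0],[9,0,0,0,0,0,0],[11,0,0,0,0,0,0],[12,0,0,0,0,0,0]]]'; python3 -m inch '[[[2,0,0,0,0,0,0],[4,0,0,0,0,0,0],[5,0,0,0,0,0,0]]]';python3 -c "
from h import *
c=wrist('w4');rows([480,-278,35],0.147)"
```

```text
t: 5.6
ee_pos: [576.2, -262.7, 35.6]
orientation: [-3.132, -0.234, 0.006]
ft_force: [-11.5, -3.8, 6.5]
width: 0.7
grasp_force: 5.8
t: 5.9
ee_pos: [576.5, -262.5, 35.5]
orientation: [-3.13, -0.235, 0.02]
ft_force: [-28.1, -11.0, 19.8]
width: 0.6
grasp_force: 14.9
t 5.95 pos [ 576.4 -262.6   35.6] F [-26.   -9.3  17.7] w 1.0
shift [-97.6   0.9   1.8] turn [-0.003  0.012  0.003]
```

View pics/w4.png

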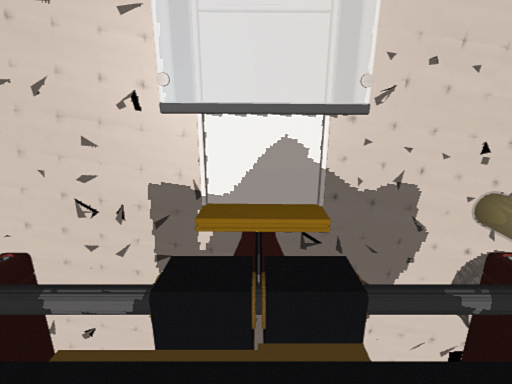

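Force has risen to 28 N with no further motion, so the tray is on its end stop. The yellow lip is at row 205 and the dock front at row 113. I'll check the bay length, then back off.

```bash
python3 - <<'E'
from h import *
c=load("w4.npz");a=c.plane([(263,204.5)],36)[0];print(a.round(1))
for z,r in((50,104),(50,113),(45,113)):
    b=c.plane([(264,r)],z)[0];print(z,r,(b-a)[:2]@[.989,.146])
rows([573,45,200])
E
python3 -m inch '[[[-8,0,0,0,0,0,0],[-25,0,0,0,0,0,0],[-40,0,-20,0,0,0,0],[-40,0,-60,0,0,0,0],[-40,0,-110,0,0,0,0],[-40,0,-160,0,0,0,0],[-40,0,-200,0,0,0,0],[-40,0,-200,0,0,0,0],[-40,0,-200,0,0,0,0]]]'
python3 - <<'E'
from h import *
c=wrist('w5');lips(c)
rows([545,100,200],-.048)
E
```

```text
[ 603.8 -260.7   36. ]
50 104 50.76235370460967
50 113 47.030042133967264
45 113 46.903691858452866
t 5.95 pos [ 576.4 -262.6   35.6] F [-26.   -9.3  17.7] w 1.0
shift [  40.4 -305.2 -164. ] turn [-0.002  0.013  0.15 ]
t: 6.85
ee_pos: [544.0, -267.8, 236.8]
orientation: [3.132, 0.234, 0.004]
ft_force: [-0.6, -0.4, -0.3]
width: 0.7
grasp_force: 0.0
y back edge mid [ 596.7 -261.8] yaw 0.149 len 72.6 resid 0.0
t 6.9 pos [ 543.1 -267.4  235.2] F [-0.4  0.8 -0.1] w -0.0
shift [  56.4 -363.    35.3] turn [-0.    -0.     0.197]
```

View pics/w5.png

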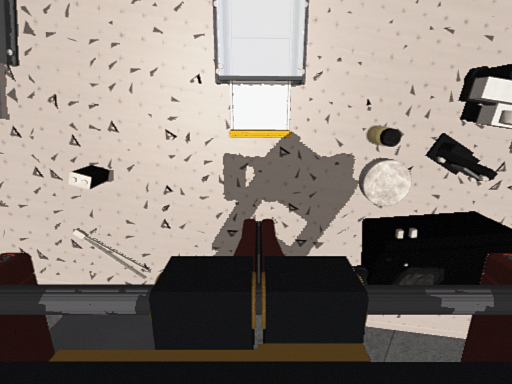

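Yellow is home. The lip moved about 75 mm and reached a hard stop, and nothing around it was disturbed. Next is a hover over the blue tray.

```bash
python3 -m inch '[[[42,-365,35,0,0,0.197,0],[42,-365,35,0,0,0.197,0],[42,-365,35,0,0,0.197,0],[42,-365,35,0,0,0.197,0],[42,-365,35,0,0,0.197,0],[42,-365,35,0,0,0.197,0],[42,-365,35,0,0,0.197,0],[42,-365,35,0,0,0.197,0],[42,-365,35,0,0,0.197,0],[42,-365,35,0,0,0.197,0],[42,-365,35,0,0,0.197,0],[42,-365,35,0,0,0.197,0]]]'
python3 - <<'E'
from h import *
c=wrist('w6');lips(c)
rows([593,100,200],-.048);rows([593,100,35],-.048)
E
```

```text
t: 8.1
ee_pos: [530.6, 98.2, 200.4]
orientation: [3.14, -0.078, -0.001]
ft_force: [-0.7, -0.4, -0.1]
width: 0.4
grasp_force: 0.0
b back edge mid [685.6 315.4] yaw 0.232 len 86.9 resid 38.8
t 8.15 pos [530.7  98.2 200.5] F [-0.4 -1.   0.1] w 0.7
shift [62.1 -4.9  0.5] turn [ 0.     0.    -0.002]
t 8.15 pos [530.7  98.2 200.5] F [-0.4 -1.   0.1] w 0.7
shift [ 62.2  -4.9 165.5] turn [ 0.     0.    -0.002]
```

View pics/w6.png

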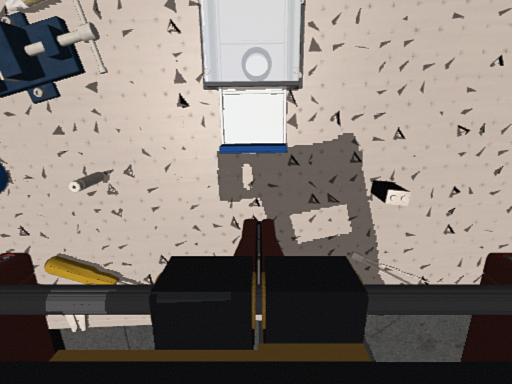

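The blue lip's back edge is at row 145, columns 220–286, and the roof edge is at row 83.

```bash
python3 - <<'E'
from h import *
c=load('w6.npz');c.im[:,:150]=0;c.im[:,350:]=0;lips(c)
print(c.plane([(253,83)],50))
E
```

```text
b back edge mid [570.1 102.1] yaw -0.056 len 71.2 resid 1.5
[[630.78316142  98.42581436  50.        ]]
```

```bash
python3 -m inch '[[[33,-2,0,0,0,0,0],[66,-4,0,0,0,0,0],[66,-4,0,0,0,0,0],[66,-4,40,0,0,0,0],[66,-4,80,0,0,0,0],[66,-4,115,0,0,0,0],[66,-4,135,0,0,0,0],[66,-4,150,0,0,0,0],[66,-4,160,0,0,0,0],[66,-4,164,0,0,0,0],[66,-4,164,0,0,0,0],[66,-4,164,0,0,0,0]]]'
python3 - <<'E'
from h import *
c=wrist('w7');rows([500,105,35],-.052)
E
```

```text
t: 9.35
ee_pos: [597.4, 100.3, 37.6]
orientation: [-3.14, 0.076, -0.002]
ft_force: [0.8, -0.2, 0.1]
width: 0.5
grasp_force: 0.0
t 9.4 pos [597.4 100.4  37.7] F [0.2 0.8 0.6] w 1.0
shift [-97.5   0.1   2.6] turn [-0.    -0.002  0.004]
```

View pics/w7.png

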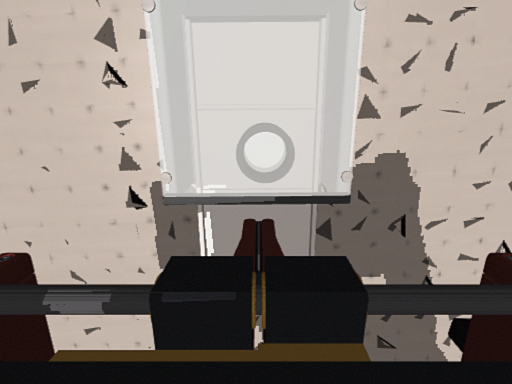

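The fingertip is in the bay with no contact force, and the tube is at (265,152), well away. I'll draw gently.

```bash
python3 -m inch '[[[-6,0,0,0,0,0,0],[-10,0,0,0,0,0,0],[-12,0,0,0,0,0,0],[-14,0,0,0,0,0,0],[-16,0,0,0,0,0,0],[-18,0,0,0,0,0,0],[-21,0,0,0,0,0,0],[-25,0,0,0,0,0,0],[-30,0,0,0,0,0,0],[-35,0,0,0,0,0,0],[-40,0,0,0,0,0,0],[-45,0,0,0,0,0,0],[-50,0,0,0,0,0,0],[-55,0,0,0,0,0,0],[-60,0,0,0,0,0,0],[-65,0,0,0,0,0,0],[-70,0,0,0,0,0,0],[-74,0,0,0,0,0,0],[-77,0,0,0,0,0,0],[-78,0,0,0,0,0,0]]]'
python3 -m inch '[[[-3,0,0,0,0,0,0],[-6,0,0,0,0,0,0],[-9,0,0,0,0,0,0],[-11,0,0,0,0,0,0],[-12,0,0,0,0,0,0],[-12,0,0,0,0,0,0]]]'
python3 -m inch '[[[-2,0,0,0,0,0,0],[-4,0,0,0,0,0,0],[-6,0,0,0,0,0,0],[-7,0,0,0,0,0,0]]]'
```

```text
t: 11.4
ee_pos: [518.4, 104.0, 36.7]
orientation: [3.141, -0.076, -0.001]
ft_force: [1.9, -1.3, -0.0]
width: 0.2
grasp_force: 0.8
t: 12.0
ee_pos: [506.5, 104.6, 36.6]
orientation: [3.141, -0.076, -0.001]
ft_force: [0.5, -1.0, -0.1]
width: 0.2
grasp_force: 0.3
t: 12.4
ee_pos: [499.5, 104.9, 36.7]
orientation: [3.141, -0.076, -0.0]
ft_force: [0.9, -0.6, 0.3]
width: 0.2
grasp_force: 0.8
```

```bash
python3 -m inch '[[[-1,0,0,0,0,0,0],[-2,0,0,0,0,0,0],[-3,0,0,0,0,0,0],[-4,0,0,0,0,0,0],[-4,0,0,0,0,0,0]]]'
python3 -m inch '[[[-1,0,0,0,0,0,0],[-2,0,0,0,0,0,0],[-3,0,0,0,0,0,0],[-4,0,0,0,0,0,0],[-4,0,0,0,0,0,0]]]'
```

```text
t: 12.9
ee_pos: [495.6, 105.1, 36.7]
orientation: [3.141, -0.076, -0.001]
ft_force: [1.1, -1.0, -0.8]
width: 0.6
grasp_force: 0.4
t: 13.4
ee_pos: [494.6, 105.5, 37.1]
orientation: [-3.14, 0.075, -0.009]
ft_force: [8.1, -2.5, -5.8]
width: 0.6
grasp_force: 4.3
```

```bash
python3 -m inch '[[[-1,0,0,0,0,0,0],[-2,0,0,0,0,0,0],[-2,0,0,0,0,0,0]]]'
python3 -m inch '[[[3,0,0,0,0,0,0],[7,0,0,0,0,0,0],[13,0,0,0,0,0,0],[13,0,0,0,0,0,0],[13,0,-30,0,0,0,0],[13,0,-70,0,0,0,0],[-20,0,-115,0,0,0,0],[-60,0,-165,0,0,0,0],[-60,0,-205,0,0,0,0],[-60,0,-225,0,0,0,0],[-60,0,-225,0,0,0,0],[-60,0,-225,0,0,0,0]]]'
python3 - <<'E'
from h import *
c=wrist('w8');rows([500,105,35],-.052);c.im[:,:150]=0;c.im[:,350:]=0;lips(c)
from workcell import optics
d=optics.get_image("side")["frame"];s=optics.get_image("scene")["frame"]
R=lambda im,x,y,w,h,f:cv2.resize(im[y:y+h,x:x+w],None,fx=f,fy=f,interpolation=cv2.INTER_CUBIC)
w=np.load('w8.npz')['frame']
cv2.imwrite("pics/m8.png",np.hstack([R(w,100,0,300,250,1.5),np.vstack([R(d,200,120,140,190,1.6),np.zeros((71,224,3),np.uint8)])])[:,:,::-1])
E
```

```text
t: 13.7
ee_pos: [494.5, 105.7, 37.4]
orientation: [-3.139, 0.075, -0.015]
ft_force: [13.8, -4.2, -9.4]
width: 0.4
grasp_force: 6.7
t: 14.9
ee_pos: [429.6, 108.3, 261.7]
orientation: [-3.14, 0.075, -0.001]
ft_force: [-1.5, 0.1, 0.2]
width: 0.7
grasp_force: 0.0
t 14.95 pos [429.2 108.1 260.8] F [-0.6 -0.1 -0.6] w 0.3
shift [ 71.2  -0.4 225.7] turn [0.    0.001 0.004]
b back edge mid [484.2 106.3] yaw -0.042 len 71.3 resid 1.0
```

View pics/m8.png

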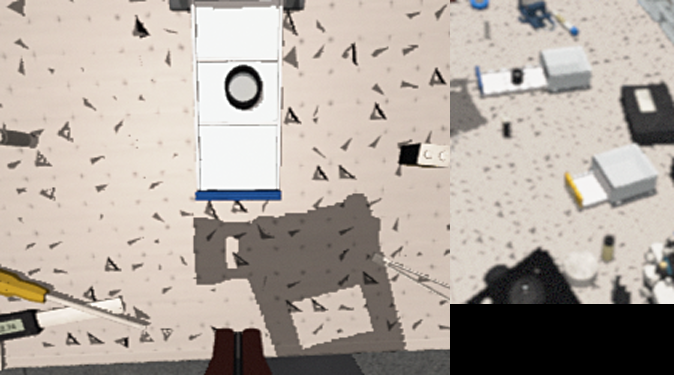

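The blue tray is out by about 86 mm, on its stop. The tube stands in its well at about (243,87) in the crop, clear of the roof. The yellow tray is home, and the battery, post, vial and tin still stand.

```bash
python3 -c "
from workcell import ctrl
print(ctrl.close_job())"
```

```text
the job is handed in; nothing more can be done
None
```

I pushed the yellow-lipped tray home to its stop, then drew the blue-lipped tray out to its stop; the lens tube is standing clear of the roof, nothing around it was disturbed, and the job is handed in.

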